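# Gauge a steel pin down a row of ring gauges

## Robot

A 7-joint arm with a two-finger parallel gripper is mounted at the origin on the work surface. World frame = base frame: x ahead of the robot, y to its left, z up, the work surface at z = 0. Lengths are in m, angles in rad, forces in N, time in s.
With the tool pointing down it reaches from about 0.4 to 0.85 m from the base axis. Payload 4.5 kg.
Tool frame: the origin (TCP) lies midway between the tips of the shut fingers; the grasp point (between the pads) lies 19 mm behind it; z points along the fingers, y is the line along which they close (so a half turn about z gives the same grasp; the last joint's range is limited). The gripper opens to 88 mm and grips with 3 to 60 N. Pads are 18 mm wide; open, the fingers measure 123 mm over their backs; the gripper's body (75 mm by 187 mm) begins 45 mm behind the grasp point.
Start: joints at [1.198, 0.689, -0.195, 1.565, 0.157, 0.902, -0.215], TCP at [0.247, -0.574, 0.239] pointing down, gripper open.
Joint ranges: [-3.01, 3.01], [-0.46, 2.08], [-1.47, 1.51], [0.13, 2.56], [-1, 4.14], [0.04, 2.09], [-2.66, 2.66]. Speed limits (rad/s): [2.57, 2.57, 3.14, 3.14, 3.14, 3.14, 3.14].

## Interface

Orientations are given as a unit quaternion [x, y, z, w].
In Python, from plant import r gives the robot as it stands.
- The arm moves only by the tool carry_out, never from a script. Its argument "plan" is a list of rows, each an object with "rot": the turn, a rotation vector about the tool's x, y, z in rad, a list of three; "xyz": the shift along the tool's x, y, z in m, a list of three; "grip": the closure in counts, from 0 (fully open) to 255 (shut). In form: [{"rot": [wx, wy, wz], "xyz": [dx, dy, dz], "grip": grip}, ...]. A call has 1 to 8 rows; each row is the pose to reach, as a shift and turn from the pose commanded when the call began, along the tool's axes at that moment; what a row does not reach only later rows make up. A row lasts 1/12 s, in which the tool goes at most 41.7 mm and 7.16 degrees, less where a joint would pass 70% of its speed; a pose out of reach is approached as far as the arm can. A call with a gripper value outside its range is refused whole. The fingers move at their own pace and stop on an object; "squeeze" is the grip in N (left out, the last holds). Time passes only in rows, so rows that repeat a pose let the fingers close. It gives the time, the measured TCP pose, the force, the opening and the grip force at its end, in the units of the state.
- r.get_state(): the state, without advancing time (a new reading comes with each control period).
- r.snapshot(name): name is "side" or "top" or "wrist"; returns the picture (400x640x3 uint8, red, green, blue); there is no depth.
- r.camera_params(name): a dict with "fx", "fy", "cx", "cy" (pixels), "distortion" ([k1, k2, p1, p2, k3] as OpenCV has them; the pictures are not rectified), "position" and "attitude" of the camera in the world; the wrist camera has in their place "hand_eye" (4x4, takes a point from camera to tool coordinates, whose origin is the TCP and whose axes are the flange's). Camera axes: x right, y down, z forward; pixel columns grow to the right and rows downward; lengths in m; the calibration is good to about 2 mm. A picture is of the moment at which its call begins: read the wrist's pose just before it. camera_params takes no time and is no camera call.
- r.finish_job(): hands the job in; it is judged then, once.
The state is a dict: "clock": time; "q": joint angles; "qd": joint speeds; "joint_torque": joint torques, N m; "tool_pos": TCP position; "eef_rot": TCP orientation; "contact_force": force on the tool from outside, world axes, zero at the start; "moment": the same for the moment, N m; "opening": opening from 0.0 (shut) to 1.0 (fully open); "finger_force": force on a finger pad.
Only numpy, scipy, OpenCV 4.12 (cv2) and the standard library are available. Lean on these libraries where they do the work, as an engineer would, in place of code of your own. Each camera call takes 0.05 s, during which the arm holds its last target. There are 200 camera calls.

## Task

Take the pin standing in the orange nest by its red grip and try it down the row of brass ring gauges, one after another from the widest: push its shank through each until it shows out underneath, lift it out again and go on, until a ring stops it with its tapered foot resting in the bore under a light push of about 5 N. Then go back to the ring before, the tightest that let it through, and leave the pin standing there fully home, flange flat on the ring, let go of. Never push down on the gauges harder than 14 N (that sinks their sprung carrier 2 mm), and leave the pins in the grey rack and everything else lying about where they are.

Things in the scene. Friction and masses are not known exactly. Their poses are not given: they have to be found in the camera images.
- row_mid (a point): The gauge row: four brass ring gauges in a blue carrier 62 x 280 mm on a fixed dark base 90 x 300 mm. This point is the middle of the row, level with the ring tops, 75 mm above the table and 2 mm above the carrier; y along the row towards the widest ring, z up. The bores are clear 60 mm down.
- gauge (a joint): How far the blue carrier with its rings is pressed down, m; 0 at rest. It rides on springs: it holds still up to about 4 N of push straight down, then sinks 1 mm per 5 N, 6 mm at most, and comes back.
- ring1 (a point): Centre of the top face of ring 1 (the widest, at one end of the row): brass, 44 mm outside, 14 mm thick, straight through bore 23.2 mm wide; z up. The rings stand 50 mm apart in line.
- ring2 (a point): Centre of the top face of ring 2 (the second): brass, 44 mm outside, 14 mm thick, straight through bore 20.2 mm wide; z up. The rings stand 50 mm apart in line.
- ring3 (a point): Centre of the top face of ring 3 (the third): brass, 44 mm outside, 14 mm thick, straight through bore 17.2 mm wide; z up. The rings stand 50 mm apart in line.
- ring4 (a point): Centre of the top face of ring 4 (the narrowest, at the other end): brass, 44 mm outside, 14 mm thick, straight through bore 14.2 mm wide; z up. The rings stand 50 mm apart in line.
- nest_top (a point): The orange nest: a fixed sleeve 44 mm across, 42 mm tall, bore 27 mm, on a 62 mm square foot 6 mm thick. The pin to be gauged stands in it, its flange on the sleeve's rim. This point is the centre of the rim, 42 mm above the table; z up.
- pin_a_grip (a point): Pin A, one of three look-alike steel pins, 82 mm tall, 105 to 182 g. From the top: square red grip 16 x 16 mm, 44 mm tall; dark round flange 34 mm across, 4 mm thick; round shank 34 mm long, 22, 19 or 16 mm thick (one pin of each; looks do not tell, the rings do). This point: centre of the grip, 26 mm above the flange's underside, 60 mm above the foot; x, y square to the grip's faces, z up the pin.
- pin_a_shoulder (a point): Pin A: centre of the flange's underside, where the shank begins; same axes as its grip. The shank tapers to a foot 6 mm thinner; the taper is 3, 9 or 15 mm long (it differs from pin to pin, not known which), so in a ring one size too small the foot sinks in 2 to 11 mm before it wedges.
- pin_b_grip (a point): Pin B, one of three look-alike steel pins, 82 mm tall, 105 to 182 g. From the top: square red grip 16 x 16 mm, 44 mm tall; dark round flange 34 mm across, 4 mm thick; round shank 34 mm long, 22, 19 or 16 mm thick (one pin of each; looks do not tell, the rings do). This point: centre of the grip, 26 mm above the flange's underside, 60 mm above the foot; x, y square to the grip's faces, z up the pin.
- pin_b_shoulder (a point): Pin B: centre of the flange's underside, where the shank begins; same axes as its grip. The shank tapers to a foot 6 mm thinner; the taper is 3, 9 or 15 mm long (it differs from pin to pin, not known which), so in a ring one size too small the foot sinks in 2 to 11 mm before it wedges.
- pin_c_grip (a point): Pin C, one of three look-alike steel pins, 82 mm tall, 105 to 182 g. From the top: square red grip 16 x 16 mm, 44 mm tall; dark round flange 34 mm across, 4 mm thick; round shank 34 mm long, 22, 19 or 16 mm thick (one pin of each; looks do not tell, the rings do). This point: centre of the grip, 26 mm above the flange's underside, 60 mm above the foot; x, y square to the grip's faces, z up the pin.
- pin_c_shoulder (a point): Pin C: centre of the flange's underside, where the shank begins; same axes as its grip. The shank tapers to a foot 6 mm thinner; the taper is 3, 9 or 15 mm long (it differs from pin to pin, not known which), so in a ring one size too small the foot sinks in 2 to 11 mm before it wedges.
- rack: The grey rack, fixed, 150 x 60 mm, with two sleeves like the nest's, 45 mm either side of its middle along its x; the other two pins stand in them. Origin under its middle, on the table; z up.
- carton: White carton, 75 x 60 x 55 mm, loose, a bystander; origin at the centre of its underside.
- driver: Screwdriver, 170 mm, lying loose, a bystander.
- jar: Jar with a blue cap, 56 mm across, 70 mm tall, loose, a bystander; origin at the centre of its underside.
- spare_ring: Loose brass ring 44 mm across, 14 mm thick, not part of the gauge row, a bystander.
- caliper: Caliper, 190 mm, lying loose, a bystander; origin under the middle of its beam.
Mind the look-alikes: they are no part of the job. Leave any green or purple look-alike of the part that bears pin_b_grip alone.

How it is judged:
On the way, in this order (a step that is already met when the one before it is completed fails the run):
1. the pin has been pushed through ring 1, its foot out underneath (at least 17.5 mm in) (((horizontal distance between pin_a_shoulder and ring1 below 0.004 m and z of pin_a_shoulder in the frame of ring1 between -0.004 and 0.0165 m) or (horizontal distance between pin_b_shoulder and ring1 below 0.004 m and z of pin_b_shoulder in the frame of ring1 between -0.004 and 0.0165 m) or (horizontal distance between pin_c_shoulder and ring1 below 0.004 m and z of pin_c_shoulder in the frame of ring1 between -0.004 and 0.0165 m))).
2. it has been tried in ring 2: through it like the first, or, if too thick, stopped in its mouth, foot in the bore, under at least 2.5 N (((horizontal distance between pin_a_shoulder and ring2 below 0.004 m and z of pin_a_shoulder in the frame of ring2 between 0.02 and 0.033 m and contact force between pin_a and gauge above 2.5 N) or (horizontal distance between pin_b_shoulder and ring2 below 0.004 m and z of pin_b_shoulder in the frame of ring2 between -0.004 and 0.0165 m) or (horizontal distance between pin_c_shoulder and ring2 below 0.004 m and z of pin_c_shoulder in the frame of ring2 between -0.004 and 0.0165 m))), for 0.05 s.
3. the thickest pin is back in ring 1; the middle one has been stopped in the mouth of ring 3 under at least 2.5 N; the thinnest is through ring 3 (((horizontal distance between pin_a_shoulder and ring1 below 0.004 m and z of pin_a_shoulder in the frame of ring1 between -0.004 and 0.0165 m) or (horizontal distance between pin_b_shoulder and ring3 below 0.004 m and z of pin_b_shoulder in the frame of ring3 between 0.02 and 0.033 m and contact force between pin_b and gauge above 2.5 N) or (horizontal distance between pin_c_shoulder and ring3 below 0.004 m and z of pin_c_shoulder in the frame of ring3 between -0.004 and 0.0165 m))), for 0.05 s.
4. the thickest pin is let go of, fully home in ring 1; the middle one is back fully home in ring 2; the thinnest has been stopped in the mouth of ring 4 under at least 2.5 N ((((distance between pin_a_shoulder and ring1 below 0.003 m and angle between pin_a_grip's own z axis and vertical below 0.06 rad) and (contact force between pin_a and the fingers below 0.1 N and linear speed of pin_a below 0.01 m/s)) or (distance between pin_b_shoulder and ring2 below 0.003 m and angle between pin_b_grip's own z axis and vertical below 0.06 rad) or (horizontal distance between pin_c_shoulder and ring4 below 0.004 m and z of pin_c_shoulder in the frame of ring4 between 0.02 and 0.033 m and contact force between pin_c and gauge above 2.5 N))), for 0.05 s.
At the end, for the whole second after the job is handed in: The pin from the nest stands upright (3.4 deg), at rest, let go of, in the tightest ring that lets it through, its flange underside's centre within 3 mm of the ring top's; nest empty; the other pins within 10 mm and bystanders within 20 mm of their starts ((((distance between pin_a_shoulder and ring1 below 0.003 m and angle between pin_a_grip's own z axis and vertical below 0.06 rad) and (contact force between pin_a and the fingers below 0.1 N and linear speed of pin_a below 0.01 m/s)) or ((distance between pin_b_shoulder and ring2 below 0.003 m and angle between pin_b_grip's own z axis and vertical below 0.06 rad) and (contact force between pin_b and the fingers below 0.1 N and linear speed of pin_b below 0.01 m/s)) or ((distance between pin_c_shoulder and ring3 below 0.003 m and angle between pin_c_grip's own z axis and vertical below 0.06 rad) and (contact force between pin_c and the fingers below 0.1 N and linear speed of pin_c below 0.01 m/s))) and horizontal distance between each of pin_a_shoulder, pin_b_shoulder, pin_c_shoulder and nest_top above 0.05 m and (distance of pin_a_shoulder from where it was at the start of the episode below 0.01 m or (distance between pin_a_shoulder and ring1 below 0.003 m and angle between pin_a_grip's own z axis and vertical below 0.06 rad)) and (distance of pin_b_shoulder from where it was at the start of the episode below 0.01 m or (distance between pin_b_shoulder and ring2 below 0.003 m and angle between pin_b_grip's own z axis and vertical below 0.06 rad)) and (distance of pin_c_shoulder from where it was at the start of the episode below 0.01 m or (distance between pin_c_shoulder and ring3 below 0.003 m and angle between pin_c_grip's own z axis and vertical below 0.06 rad)) and distance of each of carton, driver, jar, spare_ring, caliper from where it was at the start of the episode below 0.02 m); the robot touches nothing.
It fails at once if the gauge row is pushed down by more than 2 mm, that is with more than 14 N (value of joint gauge above 0.002 m).
It fails at once if a second pin is moved by more than 20 mm (distance of each of pin_a_shoulder, pin_b_shoulder from where it was at the start of the episode above 0.02 m or distance of each of pin_b_shoulder, pin_c_shoulder from where it was at the start of the episode above 0.02 m or distance of each of pin_a_shoulder, pin_c_shoulder from where it was at the start of the episode above 0.02 m).
It fails at once if a bystander (carton, screwdriver, jar, spare ring, caliper) is moved by more than 30 mm (distance of any of carton, driver, jar, spare_ring, caliper from where it was at the start of the episode above 0.03 m).
It also fails if it takes over 64 s, if anything falls off the work surface, if the arm or the gripper's body presses on something with over 40 N, if the wrist force passes 120 N, or if a joint passes its speed limit or range.

## Working session

There is one attempt and no reset: what is moved stays moved. The work goes in short steps, Python scripts to look and compute and a tool call to move; the robot and the scene stay as the last step left them, time stands still between calls to the robot, and variables do not carry over. Pictures are saved under pics/ and viewed, at most 10 in all, crops included, and the job is handed in when it is done.

Besides the shell and the picture viewer there is one more tool, called in YAML: its name, and indented under it one key for each argument. carry_out: Moves the arm, as the interface text tells. Its arguments: {"type":"object","properties":{"plan":{"type":"array"},"squeeze":{"type":"number"}},"required":["plan"]}

```bash
ls; mkdir -p pics
python3 - <<'E'
from plant import r
import cv2,numpy as np
s=r.get_state();print(s)
for n in("top","side","wrist"):
    print(n,r.camera_params(n)); cv2.imwrite(f"pics/{n}0.png",r.snapshot(n)[:,:,::-1])
E
```

```text
pics
{'clock': 0.0, 'q': array([ 1.19782681,  0.68998144, -0.19450672,  1.56634015,  0.15732089,
        0.90245845, -0.21511312]), 'qd': array([-9.53004888e-04, -1.13429775e-04, -2.06490751e-03, -3.48562844e-04,
        7.22767810e-04,  6.35533226e-04, -4.09346043e-06]), 'joint_torque': array([ 1.58739003e-03, -5.27564335e+01, -1.26627780e+00, -1.53432924e+01,
       -5.26296627e-02,  6.66489432e-03,  1.59927476e-04]), 'tool_pos': array([ 0.24698148, -0.57345683,  0.23791246]), 'eef_rot': array([ 9.79380229e-01,  2.02023666e-01, -2.51924843e-04, -8.61055720e-04]), 'contact_force': array([ 0.52630397,  0.3325846 , -0.02241578]), 'moment': array([ 0.03463003, -0.04036744,  0.0317145 ]), 'finger_force': 0.0, 'opening': 0.9972292328427969}
top {'fx': 519.2631303625332, 'fy': 519.2631303625332, 'cx': 323.0045306825568, 'cy': 199.51543660127496, 'distortion': array([-0.17422813,  0.        ,  0.        ,  0.        ,  0.        ]), 'position': array([ 0.42546727, -0.02911292,  1.55076269]), 'attitude': array([ 0.71361775, -0.69985463,  0.02884206, -0.01101539])}
side {'fx': 441.60500582081886, 'fy': 441.60500582081886, 'cx': 317.77328701933436, 'cy': 202.0406182095119, 'distortion': array([-0.03345736,  0.        ,  0.        ,  0.        ,  0.        ]), 'position': array([ 0.42978798, -0.83775231,  0.67170778]), 'attitude': array([ 0.89226539, -0.05914135,  0.02908369, -0.4466754 ])}
wrist {'fx': 299.56828653672596, 'fy': 299.56828653672596, 'cx': 317.2923477137453, 'cy': 196.86035215516648, 'distortion': array([-0.0387837,  0.       ,  0.       ,  0.       ,  0.       ]), 'hand_eye': array([[-2.24553258e-04, -9.66909952e-01, -2.55117804e-01,
         6.60190018e-02],
       [ 9.99999963e-01, -1.77546188e-04, -2.07284917e-04,
         9.16398390e-04],
       [ 1.55130655e-04, -2.55117841e-01,  9.66909956e-01,
        -1.45716428e-01],
       [ 0.00000000e+00,  0.00000000e+00,  0.00000000e+00,
         1.00000000e+00]])}
```

View pics/top0.png

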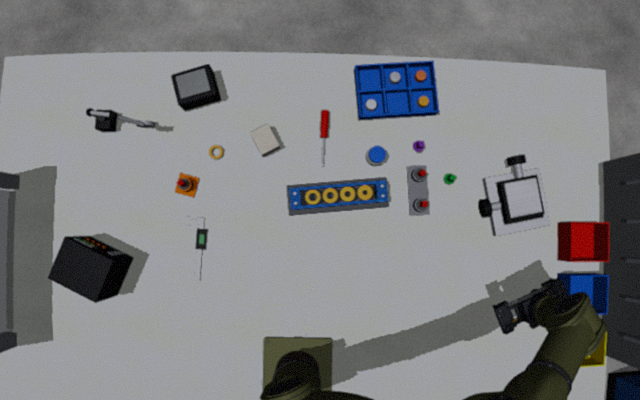

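View pics/side0.png

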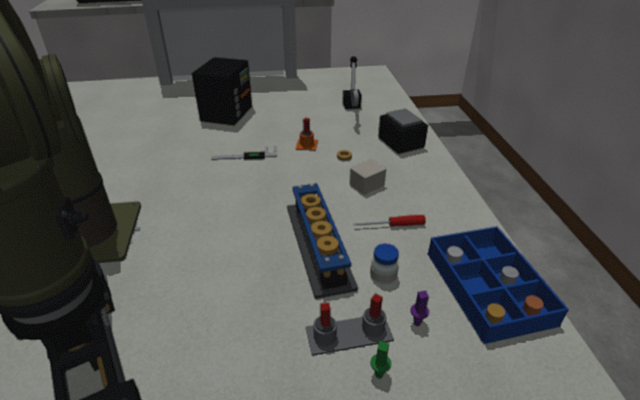

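```bash
cat > h.py <<'E'
import numpy as np,cv2
from scipy.spatial.transform import Rotation as R
from plant import r
def ray(n,uv,st=None):
    c=r.camera_params(n);K=np.array([[c['fx'],0,c['cx']],[0,c['fy'],c['cy']],[0,0,1.]])
    p=cv2.undistortPoints(np.array([[uv]],float),K,c['distortion'])[0,0]
    d=np.array([p[0],p[1],1.])
    if n!='wrist': return c['position'],R.from_quat(c['attitude']).apply(d)
    T=R.from_quat(st['eef_rot']);H=c['hand_eye']
    return st['tool_pos']+T.apply(H[:3,3]),T.apply(H[:3,:3]@d)
def at_z(n,uv,z,st=None):
    o,d=ray(n,uv,st);return o+d*(z-o[2])/d[2]
def totool(p,st): return R.from_quat(st['eef_rot']).inv().apply(np.array(p)-st['tool_pos'])
E
python3 - <<'E'
from h import *
a=cv2.imread('pics/top0.png')
c1=cv2.resize(a[170:220,280:400],None,fx=6,fy=6,interpolation=cv2.INTER_CUBIC)
c2=cv2.resize(a[165:205,165:225],None,fx=6,fy=6,interpolation=cv2.INTER_CUBIC)
o=np.zeros((540,720,3),np.uint8);o[:300]=c1;o[300:,:360]=c2;cv2.imwrite('pics/c1.png',o)
E
```

```text
(no output)
```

View pics/c1.png

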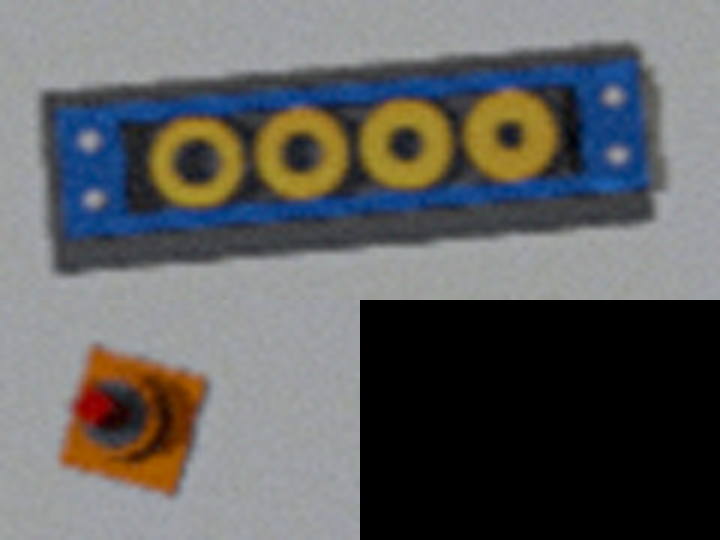

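The nest pin is at (185,184) in the top view. Look-alikes are the rack pins at (420,174) and (422,203), the green one at (450,179), the purple one at (419,146) and the red driver handle at (324,120). By the description I choose the pin in the orange nest. The crop confirms it and shows the widest ring at the left end (313,197) and the narrowest at (365,192).

Run:
```python
from h import *
np.set_printoptions(precision=4,suppress=True)
f=lambda u,v,y0=170,x0=280:(x0+(u+.5)/6-.5,y0+(v+.5)/6-.5)
s=r.get_state()
R1=at_z('top',f(197,162),.075);R4=at_z('top',f(511,135),.075)
print(R1,R4,np.linalg.norm(R1-R4),'yaw of row y',np.arctan2(*(R1-R4)[[1,0]]))
g=lambda u,v:f(u,v-300,165,165)
cs=[at_z('top',g(*p),.006) for p in((97,345),(207,378),(177,495),(63,463))]
print(cs,np.mean(cs,0)); print('flange',at_z('top',g(120,412),.046),'grip',at_z('top',g(98,407),.090))
N=np.mean(cs,0);e=cs[1]-cs[0];print('edge',np.linalg.norm(e),np.arctan2(e[1],e[0]),np.hypot(*N[:2]))
m=R.from_quat(s['eef_rot']).as_matrix();print(m)
```

```text
[ 0.5169 -0.0353  0.075 ] [ 0.5328 -0.1845  0.075 ] 0.15012118010679867 yaw of row y 1.6771702697253779
[array([0.5871, 0.3626, 0.006 ]), array([0.5714, 0.3059, 0.006 ]), array([0.5125, 0.3191, 0.006 ]), array([0.5274, 0.3777, 0.006 ])] [0.5496 0.3413 0.006 ]
flange [0.5503 0.3397 0.046 ] grip [0.5488 0.3396 0.09  ]
edge 0.0588256990152564 -1.8401195339761558 0.646968098442724
[[ 0.9184  0.3957 -0.0006]
 [ 0.3957 -0.9184  0.0012]
 [-0.0001 -0.0013 -1.    ]]
```

carry_out:
  plan:
    - {"rot":[0,0,-0.9],"xyz":[0.354,-0.309,0],"grip":0}
    - {"rot":[0,0,-0.9],"xyz":[0.354,-0.309,0],"grip":0}
    - {"rot":[0,0,-0.9],"xyz":[0.354,-0.309,0],"grip":0}
    - {"rot":[0,0,-0.9],"xyz":[0.354,-0.309,0],"grip":0}
    - {"rot":[0,0,-0.9],"xyz":[0.354,-0.309,0],"grip":0}
    - {"rot":[0,0,-0.9],"xyz":[0.354,-0.309,0],"grip":0}
    - {"rot":[0,0,-0.9],"xyz":[0.354,-0.309,0],"grip":0}
    - {"rot":[0,0,-0.9],"xyz":[0.354,-0.309,0],"grip":0}

```text
clock: 0.82
tool_pos: [0.3914, -0.2716, 0.2387]
eef_rot: [0.792, 0.61, 0.0, -0.0]
contact_force: [0.5, -0.4, 0.4]
opening: 1.002
finger_force: 0.0
```

```bash
cat >> h.py <<'E'
def say(*P):
    np.set_printoptions(precision=4,suppress=True)
    s=r.get_state();m=R.from_quat(s['eef_rot']).as_matrix()
    print('t',s['clock'],'pos',s['tool_pos'],'xyaw',np.arctan2(m[1,0],m[0,0]),'z',m[:,2],'F',s['contact_force'],'op',s['opening'],'ff',s['finger_force'])
    for p in P: print(p,'->',totool(p,s))
    return s
E
python3 -c "
from h import *
s=say([.5496,.3405,.2]);print(s['q'])"
```

```text
t 0.8167 pos [ 0.3914 -0.2716  0.2387] xyaw 1.3118941349592739 z [-0.0001  0.0002 -1.    ] F [ 0.4956 -0.4215  0.3864] op 1.0021696840880263 ff 0.0
[0.5496, 0.3405, 0.2] -> [ 0.6322 -0.0038  0.0388]
[ 0.7974  0.5232 -0.4391  1.9923  0.3372  0.6967 -0.1107]
```

carry_out:
  plan:
    - {"rot":[0,0,0],"xyz":[0.3,-0.05,0],"grip":0}
    - {"rot":[0,0,0],"xyz":[0.3,-0.05,0],"grip":0}
    - {"rot":[0,0,0],"xyz":[0.3,-0.05,0],"grip":0}
    - {"rot":[0,0,0],"xyz":[0.3,-0.05,0],"grip":0}
    - {"rot":[0,0,0],"xyz":[0.3,-0.05,0],"grip":0}
    - {"rot":[0,0,0],"xyz":[0.63,-0.004,0.02],"grip":0}
    - {"rot":[0,0,0],"xyz":[0.63,-0.004,0.02],"grip":0}
    - {"rot":[0,0,0],"xyz":[0.63,-0.004,0.02],"grip":0}

```text
clock: 1.48
tool_pos: [0.4529, 0.0538, 0.2328]
eef_rot: [0.794, 0.608, -0.0, 0.0]
contact_force: [1.3, -0.9, -0.8]
opening: 0.998
finger_force: 0.0
```

```bash
python3 -c "
from h import *
s=say([.5496,.3405,.2]);print(s['q'])"
```

```text
t 1.4833 pos [0.4529 0.0538 0.2328] xyaw 1.3069524477419725 z [ 0.     -0.0005 -1.    ] F [ 1.3481 -0.8986 -0.7788] op 0.9983018369204454 ff 0.0
[0.5496, 0.3405, 0.2] -> [0.302  0.0186 0.0327]
[ 0.0424  0.5031 -0.3938  2.0557  0.3158  0.64   -0.8269]
```

carry_out:
  plan:
    - {"rot":[0,0,0],"xyz":[0.302,0.018,0.03],"grip":0}
    - {"rot":[0,0,0],"xyz":[0.302,0.018,0.03],"grip":0}
    - {"rot":[0,0,0],"xyz":[0.302,0.018,0.03],"grip":0}
    - {"rot":[0,0,0],"xyz":[0.302,0.018,0.03],"grip":0}
    - {"rot":[0,0,0],"xyz":[0.302,0.018,0.03],"grip":0}
    - {"rot":[0,0,0],"xyz":[0.302,0.018,0.03],"grip":0}
    - {"rot":[0,0,0],"xyz":[0.302,0.018,0.03],"grip":0}
    - {"rot":[0,0,0],"xyz":[0.302,0.018,0.03],"grip":0}

```text
clock: 2.15
tool_pos: [0.5484, 0.3467, 0.202]
eef_rot: [0.792, 0.61, 0.002, -0.002]
contact_force: [-0.8, 1.5, -0.2]
opening: 1.001
finger_force: 0.0
```

```bash
python3 -c "
from h import *
s=say([.5496,.3405,.2]);import pickle;pickle.dump(s,open('s1.pkl','wb'))
cv2.imwrite('pics/w1.png',r.snapshot('wrist')[:,:,::-1])"
```

```text
t 2.15 pos [0.5484 0.3467 0.202 ] xyaw 1.3127767257146676 z [-0.0002  0.006  -1.    ] F [-0.8255  1.4575 -0.1535] op 1.0006712525208183 ff 0.0
[0.5496, 0.3405, 0.2] -> [-0.0057  0.0028  0.002 ]
```

View pics/w1.png

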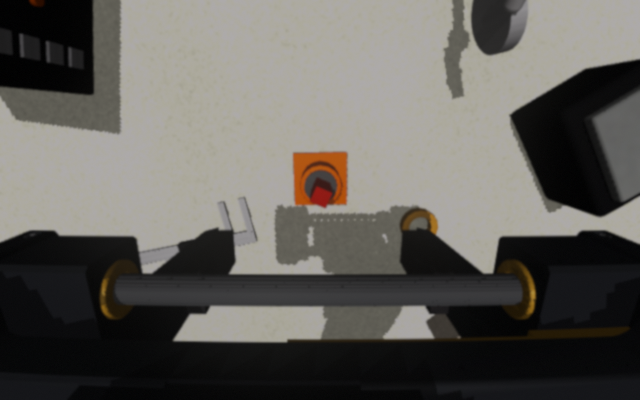

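```bash
python3 -c "
import cv2
a=cv2.imread('pics/w1.png')[145:215,280:360];cv2.imwrite('pics/w1c.png',cv2.resize(a,None,fx=8,fy=8,interpolation=cv2.INTER_CUBIC))"
```

```text
(no output)
```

View pics/w1c.png

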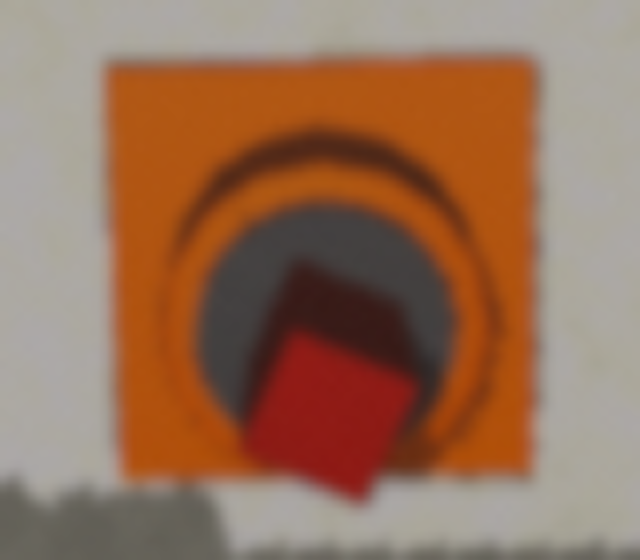

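The grip's top face in the crop has corners (293,327), (418,380), (365,503) and (243,447), turned about 23° from the nest foot. The flange centre is near (327,327).

```bash
python3 -c "
from h import *
import pickle;s=pickle.load(open('s1.pkl','rb'))
f=lambda u,v:(280+(u+.5)/8-.5,145+(v+.5)/8-.5)
cs=[at_z('wrist',f(*p),.09,s) for p in((293,327),(418,380),(365,503),(243,447))]
c=np.mean(cs,0);t=[totool(p,s) for p in cs]
print([np.linalg.norm(cs[i]-cs[i-1]) for i in range(4)])
print('angles in tool',[np.arctan2(*(t[i]-t[i-1])[[1,0]]) for i in range(4)])
print('grip',c,'flange',at_z('wrist',f(327,327),.046,s),totool(c,s))
now=say(c)
"
```

```text
[np.float64(0.014790586565892928), np.float64(0.015084336388769711), np.float64(0.015330838877348877), np.float64(0.015125119508052553)]
angles in tool [np.float64(0.38787422748107736), np.float64(1.9800326972575548), np.float64(-2.7549973095423446), np.float64(-1.125870293155414)]
grip [0.55179745 0.34387251 0.09      ] flange [0.55198164 0.34423885 0.046     ] [-0.00254618  0.0042374   0.11198449]
t 2.2 pos [0.5483 0.3466 0.2018] xyaw 1.3132004183111032 z [-0.0004  0.0058 -1.    ] F [ 1.4508  2.7426 -0.3212] op 1.0012219948042638 ff 0.0
[0.5518 0.3439 0.09  ] -> [-0.0023  0.0043  0.1118]
```

carry_out:
  plan:
    - {"rot":[0,0,0.41],"xyz":[-0.002,0.004,0],"grip":0}
    - {"rot":[0,0,0.41],"xyz":[-0.002,0.004,0.03],"grip":0}
    - {"rot":[0,0,0.41],"xyz":[-0.002,0.004,0.06],"grip":0}
    - {"rot":[0,0,0.41],"xyz":[-0.002,0.004,0.08],"grip":0}
    - {"rot":[0,0,0.41],"xyz":[-0.002,0.004,0.09],"grip":0}
    - {"rot":[0,0,0.41],"xyz":[-0.002,0.004,0.09],"grip":0}
    - {"rot":[0,0,0.41],"xyz":[-0.002,0.004,0.09],"grip":0}

```text
clock: 2.78
tool_pos: [0.5525, 0.3354, 0.1131]
eef_rot: [0.901, 0.434, -0.0, 0.0]
contact_force: [-0.4, -0.1, 0.1]
opening: 1.002
finger_force: 0.0
```

```bash
python3 -c "
from h import *
now=say([.5518,.3440,.054])
"
```

```text
t 2.7833 pos [0.5525 0.3354 0.1131] xyaw 0.8976021797899844 z [-0.0001 -0.0002 -1.    ] F [-0.3607 -0.0896  0.1404] op 1.0016218986681527 ff 0.0
[0.5518, 0.344, 0.054] -> [ 0.0063 -0.0059  0.0591]
```

```bash
cat >> h.py <<'E'
def redtop(z,thr=110):
    s=r.get_state();a=r.snapshot('wrist').astype(int)
    m=((a[...,0]>thr)&(a[...,1]<60)&(a[...,2]<60)).astype(np.uint8)
    n,l,st,c=cv2.connectedComponentsWithStats(m);k=1+np.argmax(st[1:,4])
    cn=max(cv2.findContours((l==k).astype(np.uint8),0,2)[0],key=cv2.contourArea)
    box=cv2.boxPoints(cv2.minAreaRect(cn));P=np.array([at_z('wrist',b,z,s) for b in box])
    C=at_z('wrist',c[k],z,s);t=[totool(p,s) for p in P]
    print('px',c[k],st[k],'sides',np.linalg.norm(P-np.roll(P,1,0),axis=1),'ang',[np.arctan2(*(t[i]-t[i-1])[[1,0]])%(np.pi/2) for i in range(4)])
    print('C',C,'tool',totool(C,s));return C
E
python3 -c "
from h import *
say();redtop(.09)
a=r.snapshot('wrist');print(a[170:290:6,300:340:8,0])
"
```

```text
t 2.7833 pos [0.5525 0.3354 0.1131] xyaw 0.8976021797899844 z [-0.0001 -0.0002 -1.    ] F [-0.3607 -0.0896  0.1404] op 1.0016218986681527 ff 0.0
px [339.6464 198.4981] [326 175  29  39 263] sides [0.0235 0.0115 0.0232 0.0118] ang [np.float64(0.9260288532374564), np.float64(0.9021319753437781), np.float64(0.9123367861968785), np.float64(0.8811817556999189)]
C [0.5761 0.3422 0.09  ] tool [0.02   0.0142 0.0231]
[[ 79  74  69 159 184]
 [176 183 177  67 175]
 [ 84  68  83 183  75]
 [ 68  67  68  70 163]
 [ 58  58  58  67 183]
 [ 56  55  55  46 173]
 [ 55  54  55  43 145]
 [141 141 140  41 107]
 [121  95 107  78 102]
 [ 81  81  80 103 101]
 [ 79  80  80 103 101]
 [102 102 167 104  97]
 [105 101 167 102  97]
 [101 101 102 102 101]
 [100  96  98 103  99]
 [100 106 174 176 171]
 [137 161 177 176 176]
 [174 173 173 174 173]
 [ 44  44  43  42  41]
 [ 48  49  49  48  49]]
```

```bash
sed -i 's/a\[...,1\]<60/a[...,1]<42/' h.py; python3 -c "
from h import *
redtop(.09,85)
a=r.snapshot('wrist');cv2.imwrite('pics/w2.png',cv2.resize(a[150:270,250:390,::-1],None,fx=4,fy=4,interpolation=cv2.INTER_CUBIC))
"
```

```text
px [305.51965066 214.65065502] [293 210  26  11 229] sides [0.00627282 0.01485903 0.0062703  0.0149936 ] ang [np.float64(0.021073102791239), np.float64(0.0003419123207031305), np.float64(1.5704154788716815), np.float64(0.0002631995818871413)]
C [0.55477641 0.34750563 0.09      ] tool [ 0.00965475 -0.00592085  0.02439689]
```

View pics/w2.png

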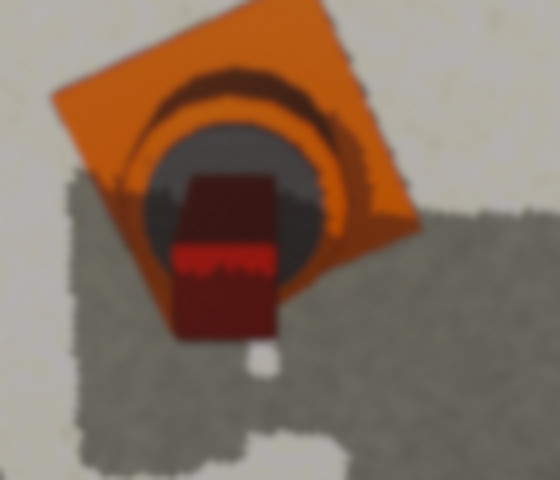

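The grip's top face spans crop (172..278, 242..340), square to the tool, with its lower part in shadow.

```bash
python3 -c "
from h import *
s=say()
f=lambda u,v:(250+(u+.5)/4-.5,150+(v+.5)/4-.5)
for p in ((226,291),(175,291),(278,291),(226,242),(226,340)):
  P=at_z('wrist',f(*p),.09,s);print(P,totool(P,s))
P=at_z('wrist',f(235,213),.046,s);print('fl',P,totool(P,s))
"
```

```text
t 2.9833 pos [0.5533 0.3363 0.1145] xyaw 0.8969104346210746 z [ 0.0023  0.0017 -1.    ] F [-0.196  -0.5428  0.7849] op 0.9951925635796599 ff 0.0
[0.5519 0.3435 0.09  ] [ 0.0047 -0.0056  0.0245]
[0.5459 0.3483 0.09  ] [ 0.0047 -0.0133  0.0245]
[0.558  0.3386 0.09  ] [0.0047 0.0022 0.0245]
[0.5568 0.3495 0.09  ] [ 0.0125 -0.0055  0.0245]
[0.5469 0.3374 0.09  ] [-0.0031 -0.0057  0.0245]
fl [0.5519 0.3432 0.046 ] [ 0.0044 -0.0055  0.0685]
```

carry_out:
  plan:
    - {"rot":[0,0,0],"xyz":[0.005,-0.0055,0.0],"grip":0}
    - {"rot":[0,0,0],"xyz":[0.005,-0.0055,0.02],"grip":0}
    - {"rot":[0,0,0],"xyz":[0.005,-0.0055,0.04],"grip":0}
    - {"rot":[0,0,0],"xyz":[0.005,-0.0055,0.06],"grip":0}
    - {"rot":[0,0,0],"xyz":[0.005,-0.0055,0.06],"grip":0}
    - {"rot":[0,0,0],"xyz":[0.005,-0.0055,0.06],"grip":0}

```text
clock: 3.48
tool_pos: [0.5507, 0.3434, 0.0526]
eef_rot: [0.901, 0.434, -0.001, -0.0]
contact_force: [0.3, 0.2, -0.8]
opening: 1.004
finger_force: 0.0
```

```bash
python3 -c "
from h import *
s=say([.5519,.3435,.054])
"
```

```text
t 3.4833 pos [0.5507 0.3434 0.0526] xyaw 0.8973915419404926 z [-0.0011 -0.0005 -1.    ] F [ 0.2579  0.1989 -0.7948] op 1.003803688091665 ff 0.0
[0.5519, 0.3435, 0.054] -> [ 0.0008  0.0009 -0.0014]
```

carry_out:
  plan:
    - {"rot":[0,0,0],"xyz":[0.001,0.001,-0.001],"grip":200}
    - {"rot":[0,0,0],"xyz":[0.001,0.001,-0.001],"grip":255}
    - {"rot":[0,0,0],"xyz":[0.001,0.001,-0.001],"grip":255}
    - {"rot":[0,0,0],"xyz":[0.001,0.001,-0.001],"grip":255}
    - {"rot":[0,0,0],"xyz":[0.001,0.001,-0.001],"grip":255}
    - {"rot":[0,0,0],"xyz":[0.001,0.001,-0.001],"grip":255}
    - {"rot":[0,0,0],"xyz":[0.001,0.001,-0.001],"grip":255}
    - {"rot":[0,0,0],"xyz":[0.001,0.001,-0.001],"grip":255}
  squeeze: 30

```text
clock: 4.15
tool_pos: [0.5526, 0.3432, 0.0539]
eef_rot: [0.901, 0.434, 0.0, 0.0]
contact_force: [-0.1, 0.5, 0.5]
opening: 0.415
finger_force: 0.0
```

carry_out:
  plan:
    - {"rot":[0,0,0],"xyz":[0,0,0],"grip":255}
    - {"rot":[0,0,0],"xyz":[0,0,0],"grip":255}
    - {"rot":[0,0,0],"xyz":[0,0,0],"grip":255}
    - {"rot":[0,0,0],"xyz":[0,0,0],"grip":255}
    - {"rot":[0,0,0],"xyz":[0,0,0],"grip":255}
    - {"rot":[0,0,0],"xyz":[0,0,0],"grip":255}
  squeeze: 30

```text
clock: 4.65
tool_pos: [0.5523, 0.3435, 0.0538]
eef_rot: [0.901, 0.434, -0.0, -0.0]
contact_force: [-1.0, -0.1, -0.2]
opening: 0.175
finger_force: 30.0
```

carry_out:
  plan:
    - {"rot":[0,0,0],"xyz":[0,0,-0.03],"grip":255}
    - {"rot":[0,0,0],"xyz":[0,0,-0.06],"grip":255}
    - {"rot":[0,0,0],"xyz":[0,0,-0.09],"grip":255}
    - {"rot":[0,0,0],"xyz":[-0.02,0.01,-0.12],"grip":255}
    - {"rot":[0,0,0],"xyz":[-0.05,0.033,-0.13],"grip":255}
    - {"rot":[0,0,0],"xyz":[-0.08,0.053,-0.13],"grip":255}
    - {"rot":[0,0,0],"xyz":[-0.11,0.073,-0.13],"grip":255}
    - {"rot":[0,0,0],"xyz":[-0.14,0.093,-0.13],"grip":255}

```text
clock: 5.32
tool_pos: [0.5375, 0.1738, 0.184]
eef_rot: [0.901, 0.434, 0.0, 0.0]
contact_force: [0.0, 0.2, -2.3]
opening: 0.181
finger_force: 30.0
```

carry_out:
  plan:
    - {"rot":[0,0,0],"xyz":[-0.03,0.019,0],"grip":255}
    - {"rot":[0,0,0],"xyz":[-0.06,0.039,0],"grip":255}
    - {"rot":[0,0,0],"xyz":[-0.09,0.058,0],"grip":255}
    - {"rot":[0,0,0],"xyz":[-0.12,0.077,0.005],"grip":255}
    - {"rot":[0,0,0],"xyz":[-0.15,0.097,0.01],"grip":255}
    - {"rot":[0,0,0],"xyz":[-0.178,0.116,0.015],"grip":255}
    - {"rot":[0,0,0],"xyz":[-0.178,0.116,0.02],"grip":255}
    - {"rot":[0,0,0],"xyz":[-0.178,0.116,0.02],"grip":255}

```text
clock: 5.98
tool_pos: [0.5163, -0.039, 0.1629]
eef_rot: [0.902, 0.431, -0.001, 0.0]
contact_force: [0.5, 0.4, -1.4]
opening: 0.179
finger_force: 30.0
```

carry_out:
  plan:
    - {"rot":[0,0,0],"xyz":[0,0,0],"grip":255}
    - {"rot":[0,0,0],"xyz":[0,0,0],"grip":255}
    - {"rot":[0,0,0],"xyz":[0,0,0],"grip":255}

```text
clock: 6.23
tool_pos: [0.5179, -0.0338, 0.1642]
eef_rot: [0.901, 0.435, 0.001, -0.0]
contact_force: [0.5, -0.0, -1.4]
opening: 0.179
finger_force: 30.0
```

```bash
python3 -c "
from h import *
s=say([.5169,-.0353,.16]);import pickle;pickle.dump(s,open('s2.pkl','wb'))
cv2.imwrite('pics/w3.png',r.snapshot('wrist')[:,:,::-1])"
```

```text
t 6.2333 pos [ 0.5179 -0.0338  0.1642] xyaw 0.8996191944228272 z [ 0.0009  0.0008 -1.    ] F [ 0.4781 -0.0364 -1.4025] op 0.17878629825666642 ff 29.999832278117537
[0.5169, -0.0353, 0.16] -> [-0.0017  0.0001  0.0042]
```

View pics/w3.png

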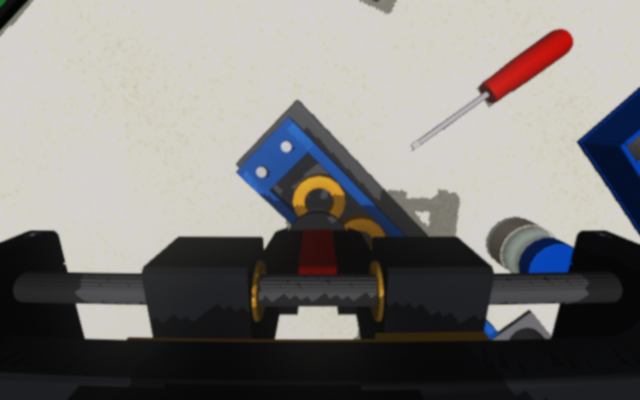

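The picture shows ring 1 at about (319,201), its lower part hidden by the held pin's flange, and part of ring 2 at (363,232). Next I fit circles of known radius to the ring edges.

```bash
cat > fit.py <<'E'
from h import *
import pickle
from scipy.optimize import least_squares
np.set_printoptions(precision=4,suppress=True)
def yellow(a): 
    b,g,q=[a[...,i].astype(int) for i in range(3)]
    return ((q>110)&(g>70)&(b<0.45*q)&(g>0.55*q)).astype(np.uint8)
def rowfit(n,img,s,guess,bores):
    m=yellow(img);cn=[c[:,0] for c in cv2.findContours(m,cv2.RETR_LIST,cv2.CHAIN_APPROX_NONE)[0] if len(c)>8]
    P=np.array([at_z(n,p,.075,s)[:2] for p in np.vstack(cn)])
    out=[]
    for g,b in zip(guess,bores):
        c=np.array(g)
        for tol in(.006,.0035,.002):
            d=np.linalg.norm(P-c,axis=1);k=abs(d-.022)<tol
            c=least_squares(lambda v:np.linalg.norm(P[k]-v[:2],axis=1)-.022,c,loss='soft_l1',f_scale=.0007).x
        out.append(c);print(n,c,k.sum(),'res',np.std(np.linalg.norm(P[k]-c,axis=1)))
    return np.array(out)
R1,R4=np.array([.5169,-.0353]),np.array([.5328,-.1845])
gs=[R1+(R4-R1)*i/3 for i in range(4)];B=[23.2,20.2,17.2,14.2]
if __name__=='__main__':
    o=rowfit('top',cv2.imread('pics/top0.png'),None,gs,B)
    d=o[0]-o[3];print(np.linalg.norm(d),np.arctan2(d[1],d[0]))
    s=pickle.load(open('s2.pkl','rb'));rowfit('wrist',cv2.imread('pics/w3.png'),s,gs[:2],B)
E
python3 fit.py; python3 -c "
import cv2;a=cv2.imread('pics/w3.png')[170:280,260:400];cv2.imwrite('pics/w3c.png',cv2.resize(a,None,fx=5,fy=5,interpolation=cv2.INTER_CUBIC))"
```

```text
top [ 0.5171 -0.0346] 20 res 0.0004863208629397431
top [ 0.524  -0.0841] 23 res 0.000839060783330368
top [ 0.529  -0.1343] 21 res 0.0008463006494815847
top [ 0.5344 -0.1837] 23 res 0.0008462054374768455
0.15012675762166924 1.686113475233033
wrist [ 0.5188 -0.036 ] 83 res 0.0006821816281103116
wrist [ 0.5221 -0.0859] 40 res 0.0004974905753122006
```

View pics/w3c.png

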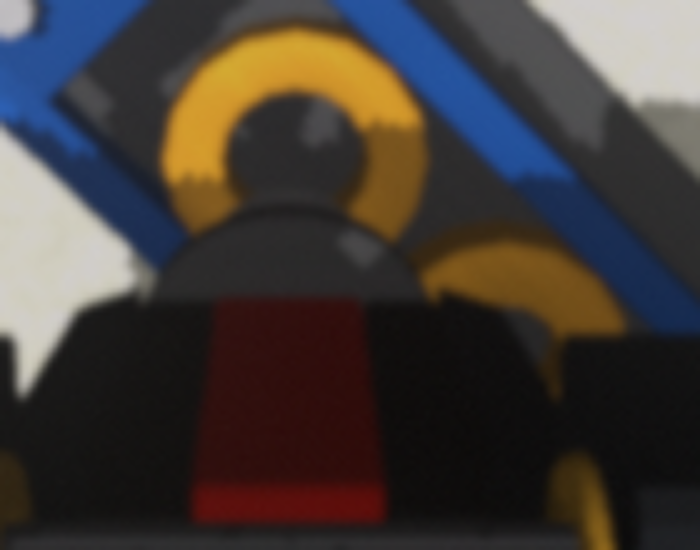

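carry_out:
  plan:
    - {"rot":[0,0,0],"xyz":[-0.001,0.002,0.01],"grip":255}
    - {"rot":[0,0,0],"xyz":[-0.001,0.002,0.02],"grip":255}
    - {"rot":[0,0,0],"xyz":[-0.001,0.002,0.03],"grip":255}
    - {"rot":[0,0,0],"xyz":[-0.001,0.002,0.038],"grip":255}
    - {"rot":[0,0,0],"xyz":[-0.001,0.002,0.038],"grip":255}
    - {"rot":[0,0,0],"xyz":[-0.001,0.002,0.038],"grip":255}
    - {"rot":[0,0,0],"xyz":[-0.001,0.002,0.038],"grip":255}

```text
clock: 6.87
tool_pos: [0.5185, -0.0376, 0.1258]
eef_rot: [0.901, 0.434, 0.0, 0.0]
contact_force: [0.4, -0.6, -1.1]
opening: 0.178
finger_force: 30.0
```

```bash
python3 -c "
from h import *
s=say([.5193,-.036,.097])"
```

```text
t 6.8667 pos [ 0.5185 -0.0376  0.1258] xyaw 0.8968822759000206 z [ 0. -0. -1.] F [ 0.4009 -0.5769 -1.0804] op 0.17777843303035817 ff 29.999692859128118
[0.5193, -0.036, 0.097] -> [ 0.0018 -0.0003  0.0288]
```

carry_out:
  plan:
    - {"rot":[0,0,0],"xyz":[0.0015,0,0.001],"grip":255}
    - {"rot":[0,0,0],"xyz":[0.0015,0,0.003],"grip":255}
    - {"rot":[0,0,0],"xyz":[0.0015,0,0.005],"grip":255}
    - {"rot":[0,0,0],"xyz":[0.0015,0,0.0065],"grip":255}
    - {"rot":[0,0,0],"xyz":[0.0015,0,0.0075],"grip":255}
    - {"rot":[0,0,0],"xyz":[0.0015,0,0.0075],"grip":255}

```text
clock: 7.37
tool_pos: [0.5191, -0.0365, 0.1181]
eef_rot: [0.901, 0.434, -0.0, -0.0]
contact_force: [0.0, 0.5, -2.1]
opening: 0.181
finger_force: 30.0
```

carry_out:
  plan:
    - {"rot":[0,0,0],"xyz":[0,0,0.001],"grip":255}
    - {"rot":[0,0,0],"xyz":[0,0,0.002],"grip":255}
    - {"rot":[0,0,0],"xyz":[0,0,0.003],"grip":255}
    - {"rot":[0,0,0],"xyz":[0,0,0.004],"grip":255}
    - {"rot":[0,0,0],"xyz":[0,0,0.005],"grip":255}
    - {"rot":[0,0,0],"xyz":[0,0,0.005],"grip":255}

```text
clock: 7.87
tool_pos: [0.5192, -0.0362, 0.1132]
eef_rot: [0.901, 0.434, -0.0, -0.0]
contact_force: [-1.1, 1.5, -1.3]
opening: 0.181
finger_force: 30.0
```

carry_out:
  plan:
    - {"rot":[0,0,0],"xyz":[0,0,0.001],"grip":255}
    - {"rot":[0,0,0],"xyz":[0,0,0.002],"grip":255}
    - {"rot":[0,0,0],"xyz":[0,0,0.003],"grip":255}
    - {"rot":[0,0,0],"xyz":[0,0,0.004],"grip":255}
    - {"rot":[0,0,0],"xyz":[0,0,0.005],"grip":255}
    - {"rot":[0,0,0],"xyz":[0,0,0.005],"grip":255}

```text
clock: 8.37
tool_pos: [0.5191, -0.0357, 0.1081]
eef_rot: [0.901, 0.434, 0.0, -0.0]
contact_force: [-1.7, 3.7, -1.7]
opening: 0.182
finger_force: 30.0
```

carry_out:
  plan:
    - {"rot":[0,0,0],"xyz":[0.0006,-0.0011,0],"grip":255}
    - {"rot":[0,0,0],"xyz":[0.0006,-0.0011,0],"grip":255}
    - {"rot":[0,0,0],"xyz":[0.0006,-0.0011,0.001],"grip":255}
    - {"rot":[0,0,0],"xyz":[0.0006,-0.0011,0.002],"grip":255}
    - {"rot":[0,0,0],"xyz":[0.0006,-0.0011,0.003],"grip":255}
    - {"rot":[0,0,0],"xyz":[0.0006,-0.0011,0.004],"grip":255}
    - {"rot":[0,0,0],"xyz":[0.0006,-0.0011,0.004],"grip":255}

```text
clock: 8.95
tool_pos: [0.5189, -0.0355, 0.1042]
eef_rot: [0.901, 0.433, 0.0, 0.0]
contact_force: [0.1, 0.5, -0.5]
opening: 0.181
finger_force: 30.0
```

carry_out:
  plan:
    - {"rot":[0,0,0],"xyz":[0,0,0.001],"grip":255}
    - {"rot":[0,0,0],"xyz":[0,0,0.002],"grip":255}
    - {"rot":[0,0,0],"xyz":[0,0,0.003],"grip":255}
    - {"rot":[0,0,0],"xyz":[0,0,0.004],"grip":255}
    - {"rot":[0,0,0],"xyz":[0,0,0.005],"grip":255}
    - {"rot":[0,0,0],"xyz":[0,0,0.006],"grip":255}
    - {"rot":[0,0,0],"xyz":[0,0,0.006],"grip":255}

```text
clock: 9.53
tool_pos: [0.5188, -0.0354, 0.0981]
eef_rot: [0.901, 0.433, -0.0, 0.0]
contact_force: [-0.0, 1.2, -2.4]
opening: 0.18
finger_force: 30.0
```

```bash
python3 -c "
from h import *
s=say();print(s['moment'])"
```

```text
t 9.5333 pos [ 0.5188 -0.0354  0.0981] xyaw 0.896743082871396 z [-0.     -0.0001 -1.    ] F [-0.0138  1.2485 -2.4251] op 0.18023566256469178 ff 30.000747218728065
[ 0.2516 -0.0778  0.0123]
```

carry_out:
  plan:
    - {"rot":[0,0,0],"xyz":[0,0,-0.01],"grip":255}
    - {"rot":[0,0,0],"xyz":[0,0,-0.022],"grip":255}
    - {"rot":[0,0,0],"xyz":[0,0,-0.034],"grip":255}
    - {"rot":[0,0,0],"xyz":[0,0,-0.034],"grip":255}
    - {"rot":[0,0,0],"xyz":[-0.0177,0.0177,-0.034],"grip":255}
    - {"rot":[0,0,0],"xyz":[-0.0354,0.0353,-0.034],"grip":255}
    - {"rot":[0,0,0],"xyz":[-0.0354,0.0353,-0.034],"grip":255}
    - {"rot":[0,0,0],"xyz":[-0.0354,0.0353,-0.034],"grip":255}

```text
clock: 10.2
tool_pos: [0.5238, -0.0876, 0.1322]
eef_rot: [0.902, 0.432, -0.001, 0.001]
contact_force: [-0.4, 0.2, -2.1]
opening: 0.177
finger_force: 30.0
```

carry_out:
  plan:
    - {"rot":[0,0,0],"xyz":[0,0,0.002],"grip":255}
    - {"rot":[0,0,0],"xyz":[0,0,0.004],"grip":255}
    - {"rot":[0,0,0],"xyz":[0,0,0.006],"grip":255}
    - {"rot":[0,0,0],"xyz":[0,0,0.007],"grip":255}
    - {"rot":[0,0,0],"xyz":[0,0,0.007],"grip":255}
    - {"rot":[0,0,0],"xyz":[0,0,0.007],"grip":255}

```text
clock: 10.7
tool_pos: [0.5242, -0.0846, 0.1252]
eef_rot: [0.901, 0.434, -0.0, -0.0]
contact_force: [0.3, 0.2, -2.6]
opening: 0.171
finger_force: 30.0
```

```bash
python3 -c "
from h import *
s=say([.5242,-.0849,.119])"
```

```text
t 10.7 pos [ 0.5242 -0.0846  0.1252] xyaw 0.8975484868735765 z [-0.0004  0.     -1.    ] F [ 0.2679  0.228  -2.5848] op 0.17087305230506955 ff 29.999693389981985
[0.5242, -0.0849, 0.119] -> [-0.0002  0.0002  0.0062]
```

carry_out:
  plan:
    - {"rot":[0,0,0],"xyz":[0,0,0.002],"grip":255}
    - {"rot":[0,0,0],"xyz":[0,0,0.004],"grip":255}
    - {"rot":[0,0,0],"xyz":[0,0,0.005],"grip":255}
    - {"rot":[0,0,0],"xyz":[0,0,0.0055],"grip":255}
    - {"rot":[0,0,0],"xyz":[0,0,0.006],"grip":255}
    - {"rot":[0,0,0],"xyz":[0,0,0.006],"grip":255}

```text
clock: 11.2
tool_pos: [0.5243, -0.0851, 0.1193]
eef_rot: [0.901, 0.434, -0.0, 0.0]
contact_force: [0.1, 0.1, -2.0]
opening: 0.178
finger_force: 30.0
```

carry_out:
  plan:
    - {"rot":[0,0,0],"xyz":[0,0,0.0005],"grip":255}
    - {"rot":[0,0,0],"xyz":[0,0,0.001],"grip":255}
    - {"rot":[0,0,0],"xyz":[0,0,0.0015],"grip":255}
    - {"rot":[0,0,0],"xyz":[0,0,0.0018],"grip":255}
    - {"rot":[0,0,0],"xyz":[0,0,0.0018],"grip":255}

```text
clock: 11.62
tool_pos: [0.5243, -0.085, 0.1175]
eef_rot: [0.901, 0.434, -0.0, -0.0]
contact_force: [-0.1, -0.8, -2.5]
opening: 0.179
finger_force: 30.0
```

carry_out:
  plan:
    - {"rot":[0,0,0],"xyz":[0,0,0.001],"grip":255}
    - {"rot":[0,0,0],"xyz":[0,0,0.002],"grip":255}
    - {"rot":[0,0,0],"xyz":[0,0,0.003],"grip":255}
    - {"rot":[0,0,0],"xyz":[0,0,0.0035],"grip":255}
    - {"rot":[0,0,0],"xyz":[0,0,0.0038],"grip":255}
    - {"rot":[0,0,0],"xyz":[0,0,0.0038],"grip":255}

```text
clock: 12.12
tool_pos: [0.5242, -0.0847, 0.1138]
eef_rot: [0.901, 0.434, -0.0, -0.0]
contact_force: [-1.1, 1.5, -0.7]
opening: 0.182
finger_force: 30.0
```

carry_out:
  plan:
    - {"rot":[0,0,0],"xyz":[0.0003,-0.0008,0],"grip":255}
    - {"rot":[0,0,0],"xyz":[0.0003,-0.0008,0.0005],"grip":255}
    - {"rot":[0,0,0],"xyz":[0.0003,-0.0008,0.001],"grip":255}
    - {"rot":[0,0,0],"xyz":[0.0003,-0.0008,0.0015],"grip":255}
    - {"rot":[0,0,0],"xyz":[0.0003,-0.0008,0.002],"grip":255}
    - {"rot":[0,0,0],"xyz":[0.0003,-0.0008,0.002],"grip":255}

```text
clock: 12.62
tool_pos: [0.5242, -0.0845, 0.1123]
eef_rot: [0.901, 0.433, 0.0, 0.0]
contact_force: [-0.5, 0.5, 6.5]
opening: 0.178
finger_force: 30.0
```

```bash
python3 -c "
from h import *
s=say();print(s['moment'])"
```

```text
t 12.6167 pos [ 0.5242 -0.0845  0.1123] xyaw 0.8966692262004107 z [ 0.0009 -0.0004 -1.    ] F [-0.4807  0.4628  6.5041] op 0.17774763612853428 ff 30.001170462928712
[ 0.0552  0.2466 -0.0276]
```

carry_out:
  plan:
    - {"rot":[0,0,0],"xyz":[0,0,-0.002],"grip":255}
    - {"rot":[0,0,0],"xyz":[0.0008,0,-0.002],"grip":255}
    - {"rot":[0,0,0],"xyz":[0.0008,0,-0.001],"grip":255}
    - {"rot":[0,0,0],"xyz":[0.0008,0,0],"grip":255}
    - {"rot":[0,0,0],"xyz":[0.0008,0,0],"grip":255}
    - {"rot":[0,0,0],"xyz":[0.0008,0,0],"grip":255}

```text
clock: 13.12
tool_pos: [0.5243, -0.0842, 0.1121]
eef_rot: [0.901, 0.433, -0.0, 0.0]
contact_force: [-1.7, -0.6, 7.8]
opening: 0.182
finger_force: 30.0
```

carry_out:
  plan:
    - {"rot":[0,0,0],"xyz":[0,0,-0.002],"grip":255}
    - {"rot":[0,0,0],"xyz":[-0.0008,0.0008,-0.002],"grip":255}
    - {"rot":[0,0,0],"xyz":[-0.0008,0.0008,-0.001],"grip":255}
    - {"rot":[0,0,0],"xyz":[-0.0008,0.0008,0],"grip":255}
    - {"rot":[0,0,0],"xyz":[-0.0008,0.0008,0],"grip":255}
    - {"rot":[0,0,0],"xyz":[-0.0008,0.0008,0],"grip":255}

```text
clock: 13.62
tool_pos: [0.5243, -0.0845, 0.112]
eef_rot: [0.901, 0.434, -0.0, -0.0]
contact_force: [-2.6, 0.6, 7.2]
opening: 0.176
finger_force: 30.0
```

carry_out:
  plan:
    - {"rot":[0,0,0],"xyz":[0,0,-0.002],"grip":255}
    - {"rot":[0,0,0],"xyz":[0,-0.0016,-0.002],"grip":255}
    - {"rot":[0,0,0],"xyz":[0,-0.0016,-0.001],"grip":255}
    - {"rot":[0,0,0],"xyz":[0,-0.0016,0],"grip":255}
    - {"rot":[0,0,0],"xyz":[0,-0.0016,0],"grip":255}
    - {"rot":[0,0,0],"xyz":[0,-0.0016,0],"grip":255}

```text
clock: 14.12
tool_pos: [0.5241, -0.0843, 0.1122]
eef_rot: [0.901, 0.433, 0.001, 0.001]
contact_force: [-0.6, -0.5, 7.9]
opening: 0.178
finger_force: 30.0
```

The pin stopped in ring 2's mouth under about 8 N, at the same height for three sideways offsets, centring itself each time. So it is the thickest pin, and it goes back to ring 1.

carry_out:
  plan:
    - {"rot":[0,0,0],"xyz":[0,0,-0.008],"grip":255}
    - {"rot":[0,0,0],"xyz":[0,0,-0.02],"grip":255}
    - {"rot":[0,0,0],"xyz":[0,0,-0.021],"grip":255}
    - {"rot":[0,0,0],"xyz":[0.0177,-0.0172,-0.021],"grip":255}
    - {"rot":[0,0,0],"xyz":[0.0354,-0.0345,-0.021],"grip":255}
    - {"rot":[0,0,0],"xyz":[0.0354,-0.0345,-0.021],"grip":255}
    - {"rot":[0,0,0],"xyz":[0.0354,-0.0345,-0.021],"grip":255}
    - {"rot":[0,0,0],"xyz":[0.0354,-0.0345,-0.014],"grip":255}

```text
clock: 14.78
tool_pos: [0.5189, -0.035, 0.1261]
eef_rot: [0.901, 0.434, 0.001, 0.0]
contact_force: [1.3, -0.9, -2.1]
opening: 0.181
finger_force: 30.0
```

carry_out:
  plan:
    - {"rot":[0,0,0],"xyz":[0,0,0],"grip":255}
    - {"rot":[0,0,0],"xyz":[0,0,0],"grip":255}
    - {"rot":[0,0,0],"xyz":[0,0,0],"grip":255}

```text
clock: 15.03
tool_pos: [0.5182, -0.0356, 0.1254]
eef_rot: [0.901, 0.433, -0.0, 0.0]
contact_force: [0.1, -0.0, -1.7]
opening: 0.18
finger_force: 30.0
```

```bash
python3 -c "
from h import *
s=say([.5188,-.035,.114])"
```

```text
t 15.0333 pos [ 0.5182 -0.0356  0.1254] xyaw 0.8952875865425751 z [-0.0007 -0.0005 -1.    ] F [ 0.0676 -0.0342 -1.6627] op 0.17968649893203895 ff 29.999630134552717
[0.5188, -0.035, 0.114] -> [0.0008 0.0001 0.0114]
```

carry_out:
  plan:
    - {"rot":[0,0,0],"xyz":[0.0008,0,0.002],"grip":255}
    - {"rot":[0,0,0],"xyz":[0.0008,0,0.004],"grip":255}
    - {"rot":[0,0,0],"xyz":[0.0008,0,0.0055],"grip":255}
    - {"rot":[0,0,0],"xyz":[0.0008,0,0.007],"grip":255}
    - {"rot":[0,0,0],"xyz":[0.0008,0,0.0085],"grip":255}
    - {"rot":[0,0,0],"xyz":[0.0008,0,0.01],"grip":255}
    - {"rot":[0,0,0],"xyz":[0.0008,0,0.0115],"grip":255}
    - {"rot":[0,0,0],"xyz":[0.0008,0,0.0125],"grip":255}

```text
clock: 15.7
tool_pos: [0.5188, -0.034, 0.1131]
eef_rot: [0.901, 0.434, -0.0, 0.0]
contact_force: [-0.5, -0.2, -1.2]
opening: 0.176
finger_force: 30.0
```

carry_out:
  plan:
    - {"rot":[0,0,0],"xyz":[0,0,0.001],"grip":255}
    - {"rot":[0,0,0],"xyz":[0,0,0.002],"grip":255}
    - {"rot":[0,0,0],"xyz":[0,0,0.003],"grip":255}
    - {"rot":[0,0,0],"xyz":[0,0,0.004],"grip":255}
    - {"rot":[0,0,0],"xyz":[0,0,0.005],"grip":255}
    - {"rot":[0,0,0],"xyz":[0,0,0.005],"grip":255}

```text
clock: 16.2
tool_pos: [0.5188, -0.034, 0.1081]
eef_rot: [0.901, 0.433, -0.0, 0.0]
contact_force: [0.0, 0.4, -2.5]
opening: 0.176
finger_force: 30.0
```

carry_out:
  plan:
    - {"rot":[0,0,0],"xyz":[0,0,0.001],"grip":255}
    - {"rot":[0,0,0],"xyz":[0,0,0.002],"grip":255}
    - {"rot":[0,0,0],"xyz":[0,0,0.003],"grip":255}
    - {"rot":[0,0,0],"xyz":[0,0,0.004],"grip":255}
    - {"rot":[0,0,0],"xyz":[0,0,0.005],"grip":255}
    - {"rot":[0,0,0],"xyz":[0,0,0.0055],"grip":255}
    - {"rot":[0,0,0],"xyz":[0,0,0.0055],"grip":255}

```text
clock: 16.78
tool_pos: [0.5189, -0.0341, 0.1026]
eef_rot: [0.901, 0.434, -0.0, 0.0]
contact_force: [0.4, -0.3, -2.5]
opening: 0.175
finger_force: 30.0
```

carry_out:
  plan:
    - {"rot":[0,0,0],"xyz":[0,0,0.0015],"grip":255}
    - {"rot":[0,0,0],"xyz":[0,0,0.003],"grip":255}
    - {"rot":[0,0,0],"xyz":[0,0,0.0045],"grip":255}
    - {"rot":[0,0,0],"xyz":[0,0,0.006],"grip":255}
    - {"rot":[0,0,0],"xyz":[0,0,0.0075],"grip":255}
    - {"rot":[0,0,0],"xyz":[0,0,0.008],"grip":255}
    - {"rot":[0,0,0],"xyz":[0,0,0.008],"grip":255}

```text
clock: 17.37
tool_pos: [0.5188, -0.034, 0.0945]
eef_rot: [0.901, 0.434, -0.0, 0.0]
contact_force: [0.2, -0.4, -2.9]
opening: 0.179
finger_force: 30.0
```

carry_out:
  plan:
    - {"rot":[0,0,0],"xyz":[0,0,0.0015],"grip":255}
    - {"rot":[0,0,0],"xyz":[0,0,0.003],"grip":255}
    - {"rot":[0,0,0],"xyz":[0,0,0.0045],"grip":255}
    - {"rot":[0,0,0],"xyz":[0,0,0.0055],"grip":255}
    - {"rot":[0,0,0],"xyz":[0,0,0.006],"grip":255}
    - {"rot":[0,0,0],"xyz":[0,0,0.006],"grip":255}

```text
clock: 17.87
tool_pos: [0.5188, -0.034, 0.0886]
eef_rot: [0.901, 0.434, -0.0, 0.0]
contact_force: [0.3, -0.6, -2.4]
opening: 0.182
finger_force: 30.0
```

carry_out:
  plan:
    - {"rot":[0,0,0],"xyz":[0,0,0.0005],"grip":255}
    - {"rot":[0,0,0],"xyz":[0,0,0.001],"grip":255}
    - {"rot":[0,0,0],"xyz":[0,0,0.0013],"grip":255}
    - {"rot":[0,0,0],"xyz":[0,0,0.0013],"grip":255}

```text
clock: 18.2
tool_pos: [0.5189, -0.034, 0.0874]
eef_rot: [0.901, 0.434, -0.0, 0.0]
contact_force: [0.5, -1.2, -1.4]
opening: 0.176
finger_force: 30.0
```

carry_out:
  plan:
    - {"rot":[0,0,0],"xyz":[0,0,0.0005],"grip":255}
    - {"rot":[0,0,0],"xyz":[0,0,0.001],"grip":255}
    - {"rot":[0,0,0],"xyz":[0,0,0.0013],"grip":255}
    - {"rot":[0,0,0],"xyz":[0,0,0.0013],"grip":255}

```text
clock: 18.53
tool_pos: [0.5189, -0.034, 0.0864]
eef_rot: [0.901, 0.434, 0.0, 0.0]
contact_force: [-1.0, -1.5, 3.8]
opening: 0.18
finger_force: 30.0
```

carry_out:
  plan:
    - {"rot":[0,0,0],"xyz":[0,0,-0.0005],"grip":255}
    - {"rot":[0,0,0],"xyz":[0,0,-0.0005],"grip":150}
    - {"rot":[0,0,0],"xyz":[0,0,-0.0005],"grip":100}
    - {"rot":[0,0,0],"xyz":[0,0,-0.0005],"grip":50}
    - {"rot":[0,0,0],"xyz":[0,0,-0.0005],"grip":0}
    - {"rot":[0,0,0],"xyz":[0,0,-0.0005],"grip":0}
    - {"rot":[0,0,0],"xyz":[0,0,-0.0005],"grip":0}
    - {"rot":[0,0,0],"xyz":[0,0,-0.0005],"grip":0}

```text
clock: 19.2
tool_pos: [0.5189, -0.0339, 0.0866]
eef_rot: [0.901, 0.434, 0.0, 0.0]
contact_force: [-0.6, -0.2, 0.8]
opening: 0.686
finger_force: 0.0
```

carry_out:
  plan:
    - {"rot":[0,0,0],"xyz":[0,0,0],"grip":0}
    - {"rot":[0,0,0],"xyz":[0,0,-0.02],"grip":0}
    - {"rot":[0,0,0],"xyz":[0,0,-0.04],"grip":0}
    - {"rot":[0,0,0],"xyz":[0,0,-0.07],"grip":0}
    - {"rot":[0,0,0],"xyz":[0,0,-0.1],"grip":0}
    - {"rot":[0,0,0],"xyz":[0,0,-0.1],"grip":0}
    - {"rot":[0,0,0],"xyz":[0,0,-0.1],"grip":0}
    - {"rot":[0,0,0],"xyz":[0,0,-0.1],"grip":0}

```text
clock: 19.87
tool_pos: [0.5184, -0.0342, 0.1862]
eef_rot: [0.901, 0.433, -0.0, -0.0]
contact_force: [-0.9, -0.3, -1.1]
opening: 1.003
finger_force: 0.0
```

```bash
python3 -c "
from h import *
say();a=r.snapshot('wrist')[100:260,220:420,::-1];b=r.snapshot('side')[170:290,260:360,::-1]
o=np.zeros((400,800,3),np.uint8);o[:,:466]=cv2.resize(a,(466,400),interpolation=2);o[:,467:]=cv2.resize(b,(333,400),interpolation=2)
cv2.imwrite('pics/end.png',o)"
```

```text
t 19.8667 pos [ 0.5184 -0.0342  0.1862] xyaw 0.896687002519861 z [-0.0007 -0.0003 -1.    ] F [-0.8583 -0.3462 -1.0834] op 1.0027665056275865 ff 0.0
```

View pics/end.png

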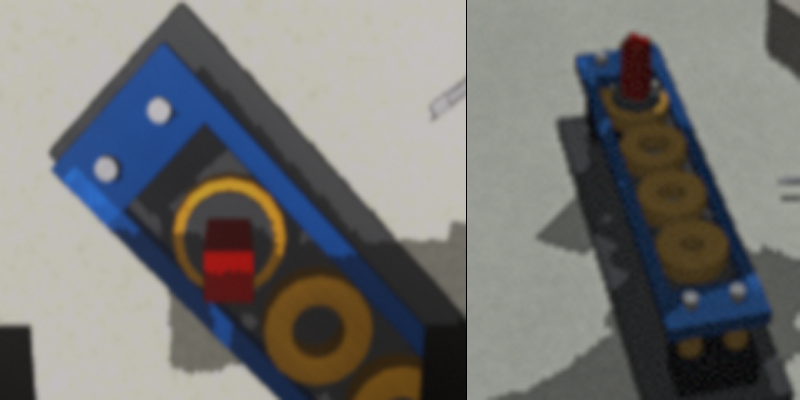

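The pin stands upright in ring 1: the dark flange lies flat and concentric inside the brass rim at (229,235), with the red grip above it. The side view, at (635,75), agrees. The gripper is clear, so I hand in.

```bash
python3 -c "
from plant import r
print(r.finish_job())"
```

```text
the job is handed in; nothing more can be done
None
```

The pin passed ring 1, stopped in ring 2's mouth under roughly 8 N (a bit over the 5 N asked, below the 14 N limit), and now stands home in ring 1, let go of; the job was handed in at about 20 s and no verdict was shown.

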